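# Release the latched key on the darkroom timer

## Robot

A 6-joint arm with a two-finger parallel gripper is mounted at the origin on the work surface. World frame = base frame: x ahead of the robot, y to its left, z up, the work surface at z = 0. Lengths are in mm, angles in rad, forces in N, time in s.
With the tool pointing down it reaches from about 350 to 725 mm from the base axis. Payload 6 kg.
Tool frame: the origin (TCP) lies where the fingers leave the gripper's body, on its centre line; the fingertips stand 73 mm ahead of it and the grasp point (between the pads) lies 54 mm ahead of it; z points along the fingers, y is the line along which they close (so a half turn about z gives the same grasp; the last joint's range is limited). The gripper opens to 85 mm and grips with 20 to 120 N. Pads are 22 mm wide; open, the fingers measure 114 mm over their backs; the gripper's body (76 mm by 85 mm) begins 54 mm behind the grasp point. The pads swing forward as they close: fully open they stand 13 mm farther back than shut.
Start: joints at [1.496, 0.04, 0.085, 0, -1.615, -0.334], TCP at [238.478, 550.555, 303.861] pointing down, gripper open.
Joint ranges: [-2.56, 2.56], [-1.29, 2.01], [-1.08, 1.49], [-3.29, 1.98], [-2.81, -0.18], [-2.99, 2.99]. Speed limits (rad/s): [2.57, 2.57, 3.01, 3.14, 3.14, 3.14].

## Interface

Orientations are given as a unit quaternion [w, x, y, z].
In Python, from workcell import monitor, vision, ticket gives the robot as it stands. The module is installed in compiled form; this text tells all that it offers.
- The arm moves only by the tool carry_out, never from a script. Its argument "plan" is a list of rows, each an object with "claw": the closure, from -1 (fully open) to 1 (shut); "travel": the shift along the tool's x, y, z scaled (see below), a list of three; "dr": the turn, a rotation vector about the tool's x, y, z scaled (see below), a list of three. A call has 1 to 10 rows; each row shifts and turns the commanded pose from where the row before left it, along the tool's axes as they then stand; what a row does not reach is not made up. The controller multiplies each number of a shift by 0.02 m and each number of a turn by 0.1 rad. A row lasts 1/10 s, in which the tool goes at most 50 mm and 8.59 degrees, less where a joint would pass 70% of its speed; a pose out of reach is approached as far as the arm can. A call with a number of a shift or a turn outside -1 to 1 is refused whole. A call with a gripper value outside its range is refused whole. The fingers move at their own pace and stop on an object; the grip force is fixed at half the most. Time passes only in rows, so rows that do not move let the fingers close. It gives the time, the measured TCP pose, the force, the opening and the grip force at its end, in the units of the state.
- monitor.sense(): the state, without advancing time (a new reading comes with each control period).
- vision.grab_frame(name): name is "scene" or "top" or "wrist"; returns the picture (400x640x3 uint8, blue, green, red); there is no depth.
- vision.camera_params(name): a dict with "vfov" (degrees; the focal length in pixels is half the picture's height over the tangent of half this angle, whatever the lens; pixels are square), "cx", "cy" (the principal point, pixels), "rvec" (rotation vector, rad) and "tvec" (3), from world to camera coordinates, as OpenCV has them; the wrist camera has in their place "hand_eye" (4x4, takes a point from camera to tool coordinates, whose origin is the TCP and whose axes are the flange's). Camera axes: x right, y down, z forward; pixel columns grow to the right and rows downward; lengths in mm; the calibration is good to about 2 mm. A picture is of the moment at which its call begins: read the wrist's pose just before it. camera_params takes no time and is no camera call.
- ticket.hand_in(): hands the job in; it is judged then, once.
The state is a dict: "t": time; "qpos": joint angles; "qvel": joint speeds; "tau": joint torques, N m; "position": TCP position; "orientation": TCP orientation; "wrist_force": force on the tool from outside, world axes, zero at the start; "torque": the same for the moment, N m; "opening": finger opening in mm; "gripper_force": force on a finger pad.
Only numpy, scipy, OpenCV 4.12 (cv2) and the standard library are available. Lean on these libraries where they do the work, as an engineer would, in place of code of your own. Each camera call takes 0.05 s, during which the arm holds its last target. There are 200 camera calls.

## Task

One of the four identical cream keys on the darkroom timer has been left latched down, so the enlarger lamp would stay on. With the fingertips tap each key lightly, one after another from left to right as the robot sees them, to feel which one is latched, without releasing it yet or pushing any up key more than a few millimetres; after all four taps press the latched one to its stop and let it spring up, so that all four keys stand up. Leave the magnifier, the filter disc and the two reels where they are.

Things in the scene. Friction and masses are not known exactly. Their poses are not given: they have to be found in the camera images.
- timer: Grey timer box fixed to the counter, 160 (x) by 250 (y) by 55 mm high, level top. Origin: centre of its underside; x points away from the robot, y to the robot's left. Four cream keys stand on it in a row along its y, at x = -35 and y = +75, +25, -25, -75 mm. A fixed red dial (60 mm across, 14 mm high) stands on top at x = +42, y = +55 mm.
- key1_top (a point): Centre of the top face of the leftmost key from left to right as the robot sees them (timer +y to -y); moves with the key. Flat cream cap, 34 (timer x) by 24 mm (timer y). Its top is 16 mm above the box top when up (71 mm above the counter), 10 mm when latched down, 5 mm at its stop.
- key1 (a joint): How far the leftmost key is down (m): 0 up, 0.006 latched, 0.011 at its stop. An up key starts to move at 2 N, takes 5.5 N at 5 mm and 9.7 N at the stop, and springs back. The latched key is firm up to about 5 N; pressed beyond 9 mm (8 to 10 N) for 0.3 s the latch lets go, and it springs up when the finger leaves.
- key2_top (a point): Centre of the top face of the second key from left to right as the robot sees them (timer +y to -y); moves with the key. Flat cream cap, 34 (timer x) by 24 mm (timer y). Its top is 16 mm above the box top when up (71 mm above the counter), 10 mm when latched down, 5 mm at its stop.
- key2 (a joint): How far the second key is down (m): 0 up, 0.006 latched, 0.011 at its stop. An up key starts to move at 2 N, takes 5.5 N at 5 mm and 9.7 N at the stop, and springs back. The latched key is firm up to about 5 N; pressed beyond 9 mm (8 to 10 N) for 0.3 s the latch lets go, and it springs up when the finger leaves.
- key3_top (a point): Centre of the top face of the third key from left to right as the robot sees them (timer +y to -y); moves with the key. Flat cream cap, 34 (timer x) by 24 mm (timer y). Its top is 16 mm above the box top when up (71 mm above the counter), 10 mm when latched down, 5 mm at its stop.
- key3 (a joint): How far the third key is down (m): 0 up, 0.006 latched, 0.011 at its stop. An up key starts to move at 2 N, takes 5.5 N at 5 mm and 9.7 N at the stop, and springs back. The latched key is firm up to about 5 N; pressed beyond 9 mm (8 to 10 N) for 0.3 s the latch lets go, and it springs up when the finger leaves.
- key4_top (a point): Centre of the top face of the rightmost key from left to right as the robot sees them (timer +y to -y); moves with the key. Flat cream cap, 34 (timer x) by 24 mm (timer y). Its top is 16 mm above the box top when up (71 mm above the counter), 10 mm when latched down, 5 mm at its stop.
- key4 (a joint): How far the rightmost key is down (m): 0 up, 0.006 latched, 0.011 at its stop. An up key starts to move at 2 N, takes 5.5 N at 5 mm and 9.7 N at the stop, and springs back. The latched key is firm up to about 5 N; pressed beyond 9 mm (8 to 10 N) for 0.3 s the latch lets go, and it springs up when the finger leaves.
- magnifier: Chrome focusing magnifier, loose bystander, base 85 by 60 mm, 120 mm tall, standing beside the timer. Origin: centre of its underside, z up.
- filter_disc: Amber safelight filter disc in a black rim, loose bystander, 84 mm across, 14 mm thick, flat on the counter on the robot's side of the timer. Origin: centre of its underside.
- reel_a: Stainless developing-tank reel, loose bystander, 92 mm across, 60 mm high, flat on the counter beside the timer. Origin: centre of its underside.
- reel_b: The second such reel, 92 mm across, 60 mm high, to the right of the timer and farther away. Origin: centre of its underside.

How it is judged:
By the outcome, as a careful person would: the job done as asked, in the order asked, and still so for the second after the job is handed in, with the robot touching nothing.
It also fails if it takes over 48 s, if anything falls off the work surface, if the arm or the gripper's body presses on something with over 40 N, if the wrist force passes 120 N, or if a joint passes its speed limit or range.

## Working session

There is one attempt and no reset: what is moved stays moved. The work goes in short steps, Python scripts to look and compute and a tool call to move; the robot and the scene stay as the last step left them, time stands still between calls to the robot, and variables do not carry over. Pictures are saved under pics/ and viewed, at most 10 in all, crops included, and the job is handed in when it is done.

Besides the shell and the picture viewer there is one more tool, called after "Emit:" in YAML: its name, and indented under it one key for each argument. carry_out: Moves the arm, as the interface text tells. Its arguments: {"type":"object","properties":{"plan":{"type":"array","items":{"type":"object","properties":{"claw":{"type":"number"},"travel":{"type":"array","items":{"type":"number"}},"dr":{"type":"array","items":{"type":"number"}}}}}},"required":["plan"]}

```bash
mkdir -p pics
python3 - <<'E'
from workcell import monitor, vision
import cv2
s=monitor.sense();print(s)
for n in("scene","top"):
    p=vision.camera_params(n);print(n,p)
    cv2.imwrite(f"pics/{n}0.png",vision.grab_frame(n))
print(vision.camera_params("wrist"))
E
```

```text
{'t': 0.0, 'qpos': array([ 1.49568936e+00,  4.08306202e-02,  8.38148537e-02, -4.72522837e-04,
       -1.61549437e+00, -3.33666496e-01]), 'qvel': array([-0.00025427, -0.00053135, -0.00035995,  0.00092277, -0.0013292 ,
        0.00051257]), 'tau': array([ 2.63360680e-04, -3.68198776e+01,  3.47420382e+01,  6.93251923e+00,
       -5.37101703e-03,  1.05068500e-05]), 'position': array([238.34367603, 550.41566199, 302.86857836]), 'orientation': array([ 8.80183013e-04,  9.79187357e-01, -2.02956475e-01, -1.23592629e-04]), 'wrist_force': array([-0.12518737, -1.05672301,  0.13107486]), 'torque': array([ 0.04277093, -0.02116901,  0.01327272]), 'gripper_force': 0.0, 'opening': 85.21711399966173}
scene {'vfov': 45.76109432656909, 'cx': 317.44348415361014, 'cy': 198.89801943887596, 'rvec': array([ 2.48408313,  0.74366421, -0.21039548]), 'tvec': array([-496.70008114, -216.76720546, 1286.60211061])}
top {'vfov': 49.81406488346211, 'cx': 320.4709777389584, 'cy': 205.99990150493022, 'rvec': array([ 2.18493996, -2.14370402,  0.20649004]), 'tvec': array([-10.42036446, 604.09920569, 837.1066408 ])}
{'vfov': 60.30436678396701, 'cx': 319.29009877557365, 'cy': 195.19266567534518, 'hand_eye': array([[-1.30009515e-04, -9.54103258e-01, -2.99477805e-01,
         7.53324926e+01],
       [ 9.99999567e-01, -4.00044559e-04,  8.40377333e-04,
         8.32452147e-01],
       [-9.21611218e-04, -2.99477566e-01,  9.54102897e-01,
        -6.90352397e+01],
       [ 0.00000000e+00,  0.00000000e+00,  0.00000000e+00,
         1.00000000e+00]])}
```

View pics/top0.png

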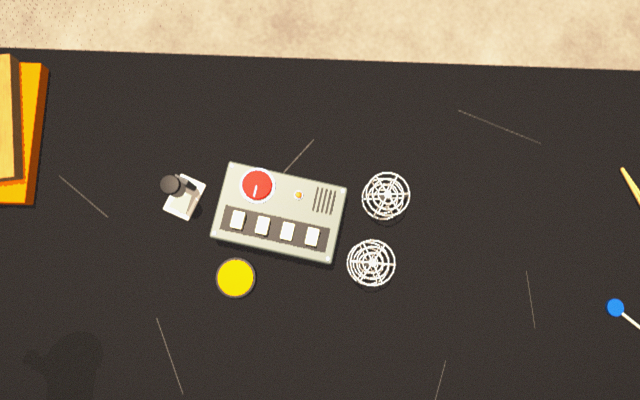

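View pics/scene0.png

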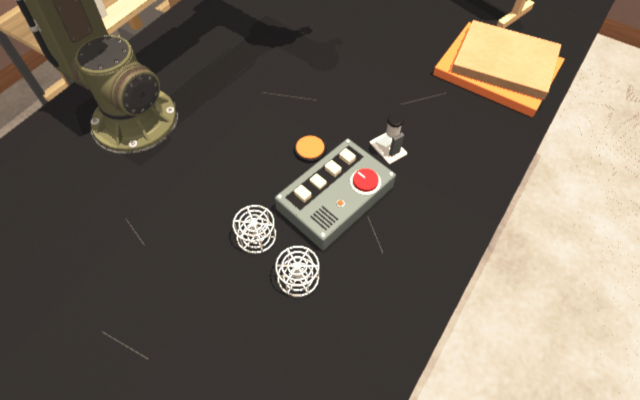

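The top view shows the timer near (280,212) with keys at about (237,219), (262,226), (287,231) and (312,237). The dial is at (257,185), the filter disc at (235,278), the magnifier at (185,195), and the reels at (386,196) and (371,263). In the scene view, the third key at (318,181) looks a little lower than the others.

```bash
cat > h.py <<'E'
import numpy as np, cv2
from workcell import monitor, vision
from scipy.spatial.transform import Rotation as R
def cam(n):
    p=vision.camera_params(n); f=200/np.tan(np.radians(p["vfov"])/2)
    if n=="wrist":
        s=monitor.sense(); T=p["hand_eye"]; q=s["orientation"]
        Rt=R.from_quat([q[1],q[2],q[3],q[0]]).as_matrix()
        return f,p["cx"],p["cy"],Rt@T[:3,:3],Rt@T[:3,3]+s["position"]
    Rm=R.from_rotvec(p["rvec"]).as_matrix()
    return f,p["cx"],p["cy"],Rm.T,-Rm.T@p["tvec"]
def ray(c,uv,z):
    f,cx,cy,A,o=c; d=A@np.array([(uv[0]-cx)/f,(uv[1]-cy)/f,1]); return o+d*(z-o[2])/d[2]
def blobs(mask,lo,hi):
    n,l,st,ce=cv2.connectedComponentsWithStats(mask.astype(np.uint8))
    return [(ce[i],st[i]) for i in range(1,n) if lo<st[i][4]<hi]
E
python3 - <<'E'
from h import *
for n,box in(("top",(200,340,195,260)),("scene",(280,370,140,210))):
    im=cv2.imread(f"pics/{n}0.png"); c=cam(n); m=np.zeros(im.shape[:2],bool)
    x0,x1,y0,y1=box
    m[y0:y1,x0:x1]=(im.min(2)>(215 if n=="top" else 165))[y0:y1,x0:x1]
    for ce,st in blobs(m,30,800): print(n,ce.round(1),st,ray(c,ce,71).round(1),ray(c,ce,65).round(1))
im=cv2.imread("pics/top0.png").astype(int);c=cam("top")
m=(im[...,2]>150)&(im[...,1]<60)&(im[...,0]<60)
for ce,st in blobs(m,200,2000):print("dial",ce,st,ray(c,ce,69).round(1))
for nm,uv in(("mag",(171,185)),("reela",(371,263)),("reelb",(386,196)),("disc",(235,278))):print(nm,ray(c,uv,{"mag":120,"disc":14}.get(nm,60)).round())
for n in ("top","scene"):
  print(n,cam(n)[4])
E
```

```text
top [233.4 206.2] [211 195  62  41 506] [595.9 173.5  71. ] [596.8 174.5  65. ]
top [237.  219.1] [230 210  15  19 197] [570.7 165.5  71. ] [571.4 166.4  65. ]
top [261.9 224.7] [255 216  15  19 200] [560.5 116.5  71. ] [561.2 117.1  65. ]
top [286.8 230.7] [280 222  15  18 193] [549.9  67.5  71. ] [550.4  67.7  65. ]
top [311.6 236. ] [305 227  14  19 196] [540.4  18.7  71. ] [540.8  18.5  65. ]
scene [317.8 180.3] [310 174  16  14 131] [552.5  64.3  71. ] [550.3  67.8  65. ]
mag [626. 282. 120.]
reela [ 490. -100.   60.]
reelb [ 625. -131.   60.]
disc [456. 173.  14.]
top [474.40359082  37.68877885 916.1401374 ]
scene [ 889.84427726 -456.93591279  973.87407647]
```

Emit:
carry_out:
  plan:
    - {"claw":1,"travel":[0,0,0],"dr":[0,0,-0.7]}
    - {"claw":1,"travel":[0,0,0],"dr":[0,0,-0.7]}
    - {"claw":1,"travel":[0,0,0],"dr":[0,0,-0.66]}
    - {"claw":1,"travel":[1,0.8,0],"dr":[0,0,0]}
    - {"claw":1,"travel":[1,0.8,0],"dr":[0,0,0]}
    - {"claw":1,"travel":[1,0.8,0],"dr":[0,0,0]}
    - {"claw":1,"travel":[1,0.8,0],"dr":[0,0,0]}
    - {"claw":1,"travel":[1,0.8,0],"dr":[0,0,0]}
    - {"claw":1,"travel":[1,0.8,0],"dr":[0,0,0]}
    - {"claw":1,"travel":[1,0.8,0],"dr":[0,0,0]}

```text
t: 1.1
position: [353.5, 411.7, 303.4]
orientation: [0.0, 0.995, -0.101, -0.0]
wrist_force: [0.9, 0.4, 0.1]
opening: 0.3
gripper_force: 0.0
```

Emit:
carry_out:
  plan:
    - {"claw":1,"travel":[1,0.8,0],"dr":[0,0,0]}
    - {"claw":1,"travel":[1,0.8,0],"dr":[0,0,0]}
    - {"claw":1,"travel":[1,0.8,0],"dr":[0,0,0]}
    - {"claw":1,"travel":[1,0.8,0],"dr":[0,0,0]}
    - {"claw":1,"travel":[1,0.8,0],"dr":[0,0,0]}
    - {"claw":1,"travel":[1,0.8,0],"dr":[0,0,0]}
    - {"claw":1,"travel":[1,0.8,0],"dr":[0,0,0]}
    - {"claw":1,"travel":[1,0.8,0],"dr":[0,0,0]}
    - {"claw":1,"travel":[1,0.8,0],"dr":[0,0,0]}
    - {"claw":1,"travel":[1,0.8,0],"dr":[0,0,0]}

```text
t: 2.1
position: [517.2, 214.8, 303.4]
orientation: [0.0, 0.995, -0.101, -0.0]
wrist_force: [-0.0, -0.5, 0.3]
opening: 0.2
gripper_force: 0.0
```

```bash
cat > go.py <<'E'
from h import *
import sys
K=[(570.7,165.5),(560.5,116.5),(549.9,67.5),(540.4,18.7)]
s=monitor.sense();q=s["orientation"];A=R.from_quat([q[1],q[2],q[3],q[0]])
print(s["t"],s["position"].round(1),s["wrist_force"].round(2),s["opening"],A.apply([0,0,1]).round(4),np.arctan2(*A.apply([1,0,0])[[1,0]]))
k=K[int(sys.argv[1])-1]
print("tool mm to key, tip->71:",A.inv().apply(np.array([*k,71+73.])-s["position"]).round(1))
E
python3 go.py 1
```

```text
2.1 [517.2 214.8 303.4] [-0.04 -0.51  0.31] 0.1574407762221397 [-7.e-04 -4.e-04 -1.e+00] -0.20271515737579804
tool mm to key, tip->71: [ 62.4  37.4 159.4]
```

Emit:
carry_out:
  plan:
    - {"claw":1,"travel":[0.8,0.47,1],"dr":[0,0,0]}
    - {"claw":1,"travel":[0.8,0.47,1],"dr":[0,0,0]}
    - {"claw":1,"travel":[0.8,0.47,1],"dr":[0,0,0]}
    - {"claw":1,"travel":[0.8,0.47,1],"dr":[0,0,0]}
    - {"claw":1,"travel":[0,0,1],"dr":[0,0,0]}
    - {"claw":1,"travel":[0,0,0.6],"dr":[0,0,0]}
    - {"claw":1,"travel":[0,0,0],"dr":[0,0,0]}

```text
t: 2.8
position: [571.0, 165.6, 189.5]
orientation: [0.001, 0.995, -0.101, -0.002]
wrist_force: [-0.2, 0.2, 0.1]
opening: -0.1
gripper_force: 0.0
```

```bash
python3 - <<'E'
from h import *
c=cam("wrist");im=vision.grab_frame("wrist");cv2.imwrite("pics/w1.png",im)
for ce,st in blobs(im.min(2)>200,200,20000):print(ce.round(1),st,ray(c,ce,71).round(1))
E
python3 go.py 1
```

```text
[339.4  70.6] [ 290   17  128  133 2597] [649.8 137.9  71. ]
[243.9  32.6] [237  24  15  18 209] [676.8 181.   71. ]
[146.3 110.4] [ 104   94   81   44 1382] [651.  241.5  71. ]
[139.9 203.7] [104 194  73  21 587] [602.2 263.3  71. ]
[482.3 218. ] [ 465  197   38   46 1219] [553.4  71.   71. ]
[568.5 218.7] [553 201  37  45 554] [542.7  21.6  71. ]
2.85 [571.5 165.9 191.4] [0.27 0.17 0.31] 0.05381757367558485 [-0.0012 -0.001  -1.    ] -0.20243288766769715
tool mm to key, tip->71: [-0.6  0.5 47.4]
```

View pics/w1.png

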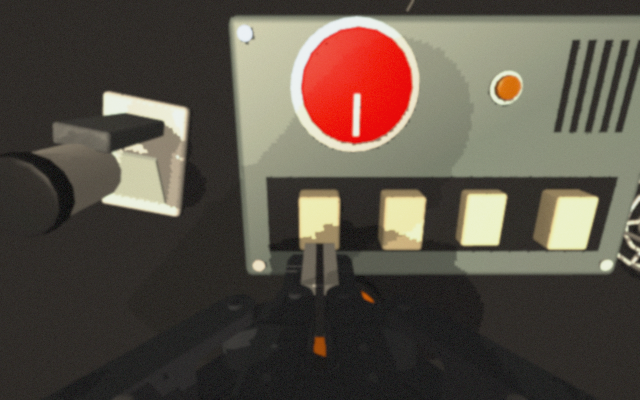

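The wrist view shows the shut fingertips lined up on key 1 at (319,220). Keys 2, 3 and 4 are at (403,220), (482,218) and (568,219).

Emit:
carry_out:
  plan:
    - {"claw":1,"travel":[0,0,1],"dr":[0,0,0]}
    - {"claw":1,"travel":[0,0,0.8],"dr":[0,0,0]}
    - {"claw":1,"travel":[0,0,0.4],"dr":[0,0,0]}
    - {"claw":1,"travel":[0,0,0],"dr":[0,0,0]}

```text
t: 3.25
position: [571.3, 165.9, 146.7]
orientation: [0.001, 0.995, -0.101, -0.001]
wrist_force: [0.9, 0.5, 0.1]
opening: 0.2
gripper_force: 0.0
```

Emit:
carry_out:
  plan:
    - {"claw":1,"travel":[0,0,0.1],"dr":[0,0,0]}
    - {"claw":1,"travel":[0,0,0],"dr":[0,0,0]}

```text
t: 3.45
position: [572.1, 166.1, 146.6]
orientation: [-0.0, 0.995, -0.101, 0.0]
wrist_force: [-0.1, -0.1, 0.2]
opening: 0.5
gripper_force: 0.0
```

Emit:
carry_out:
  plan:
    - {"claw":1,"travel":[0,0,0.05],"dr":[0,0,0]}
    - {"claw":1,"travel":[0,0,0],"dr":[0,0,0]}

```text
t: 3.65
position: [572.0, 166.0, 145.3]
orientation: [-0.0, 0.995, -0.101, 0.0]
wrist_force: [0.4, -1.4, -0.1]
opening: -0.0
gripper_force: 0.0
```

Emit:
carry_out:
  plan:
    - {"claw":1,"travel":[0,0,0.05],"dr":[0,0,0]}
    - {"claw":1,"travel":[0,0,0],"dr":[0,0,0]}

```text
t: 3.85
position: [571.8, 165.9, 143.8]
orientation: [0.0, 0.995, -0.101, -0.0]
wrist_force: [-0.4, 0.4, -0.1]
opening: 0.2
gripper_force: 0.0
```

Emit:
carry_out:
  plan:
    - {"claw":1,"travel":[0,0,0.05],"dr":[0,0,0]}
    - {"claw":1,"travel":[0,0,0],"dr":[0,0,0]}

```text
t: 4.05
position: [571.8, 165.9, 143.1]
orientation: [0.0, 0.995, -0.101, 0.0]
wrist_force: [-0.4, -0.2, 2.4]
opening: 0.1
gripper_force: 1.1
```

Emit:
carry_out:
  plan:
    - {"claw":1,"travel":[0,0,0.05],"dr":[0,0,0]}
    - {"claw":1,"travel":[0,0,0],"dr":[0,0,0]}

```text
t: 4.25
position: [571.9, 165.9, 142.1]
orientation: [0.0, 0.995, -0.101, 0.0]
wrist_force: [-1.4, 0.1, 2.6]
opening: 0.1
gripper_force: 1.4
```

Emit:
carry_out:
  plan:
    - {"claw":1,"travel":[0,0,-1],"dr":[0,0,0]}
    - {"claw":1,"travel":[0,0.9,0],"dr":[0,0,0]}
    - {"claw":1,"travel":[0,0.8,0],"dr":[0,0,0]}
    - {"claw":1,"travel":[0,0.8,0],"dr":[0,0,0]}
    - {"claw":1,"travel":[0,0,0],"dr":[0,0,0]}
    - {"claw":1,"travel":[0,0,0.5],"dr":[0,0,0]}
    - {"claw":1,"travel":[0,0,0.3],"dr":[0,0,0]}
    - {"claw":1,"travel":[0,0,0.1],"dr":[0,0,0]}
    - {"claw":1,"travel":[0,0,0],"dr":[0,0,0]}

```text
t: 5.15
position: [561.5, 117.0, 143.4]
orientation: [0.001, 0.995, -0.101, -0.001]
wrist_force: [-1.7, -0.4, 2.5]
opening: -0.0
gripper_force: 1.0
```

Emit:
carry_out:
  plan:
    - {"claw":1,"travel":[0,0,0.05],"dr":[0,0,0]}
    - {"claw":1,"travel":[0,0,0],"dr":[0,0,0]}

```text
t: 5.35
position: [561.9, 117.1, 143.1]
orientation: [0.0, 0.995, -0.101, 0.0]
wrist_force: [-0.4, 0.5, 3.4]
opening: 0.1
gripper_force: 1.1
```

Emit:
carry_out:
  plan:
    - {"claw":1,"travel":[0,0,0.05],"dr":[0,0,0]}
    - {"claw":1,"travel":[0,0,0],"dr":[0,0,0]}

```text
t: 5.55
position: [561.9, 117.1, 142.1]
orientation: [-0.0, 0.995, -0.101, 0.0]
wrist_force: [-2.3, 0.2, 3.0]
opening: 0.0
gripper_force: 1.4
```

Key 2 is springy at full height, so it is up. Next is key 3.

Emit:
carry_out:
  plan:
    - {"claw":1,"travel":[0,0,-1],"dr":[0,0,0]}
    - {"claw":1,"travel":[0,0.9,0],"dr":[0,0,0]}
    - {"claw":1,"travel":[0,0.8,0],"dr":[0,0,0]}
    - {"claw":1,"travel":[0,0.8,0],"dr":[0,0,0]}
    - {"claw":1,"travel":[0,0,0],"dr":[0,0,0]}
    - {"claw":1,"travel":[0,0,0.5],"dr":[0,0,0]}
    - {"claw":1,"travel":[0,0,0.3],"dr":[0,0,0]}
    - {"claw":1,"travel":[0,0,0.1],"dr":[0,0,0]}
    - {"claw":1,"travel":[0,0,0.05],"dr":[0,0,0]}
    - {"claw":1,"travel":[0,0,0],"dr":[0,0,0]}

```text
t: 6.55
position: [551.7, 68.2, 142.7]
orientation: [0.0, 0.995, -0.101, -0.0]
wrist_force: [0.3, -0.8, 0.3]
opening: 0.4
gripper_force: 0.0
```

Emit:
carry_out:
  plan:
    - {"claw":1,"travel":[0,0,0.05],"dr":[0,0,0]}
    - {"claw":1,"travel":[0,0,0],"dr":[0,0,0]}

```text
t: 6.75
position: [551.8, 68.1, 142.0]
orientation: [-0.0, 0.995, -0.101, 0.0]
wrist_force: [-0.4, 0.8, -0.7]
opening: 0.1
gripper_force: 0.0
```

Emit:
carry_out:
  plan:
    - {"claw":1,"travel":[0,0,0.1],"dr":[0,0,0]}
    - {"claw":1,"travel":[0,0,0.05],"dr":[0,0,0]}
    - {"claw":1,"travel":[0,0,0],"dr":[0,0,0]}

```text
t: 7.05
position: [551.6, 67.9, 138.7]
orientation: [0.0, 0.995, -0.101, -0.0]
wrist_force: [-0.1, -0.9, 0.2]
opening: -0.1
gripper_force: 0.0
```

Emit:
carry_out:
  plan:
    - {"claw":1,"travel":[0,0,0.04],"dr":[0,0,0]}
    - {"claw":1,"travel":[0,0,0],"dr":[0,0,0]}

```text
t: 7.25
position: [551.7, 68.0, 138.1]
orientation: [0.0, 0.995, -0.101, 0.0]
wrist_force: [-1.2, -0.4, 0.3]
opening: -0.0
gripper_force: 0.0
```

Emit:
carry_out:
  plan:
    - {"claw":1,"travel":[0,0,0.02],"dr":[0,0,0]}
    - {"claw":1,"travel":[0,0,0],"dr":[0,0,0]}

```text
t: 7.45
position: [551.7, 68.0, 137.9]
orientation: [0.0, 0.995, -0.101, 0.0]
wrist_force: [-1.4, 0.1, 0.9]
opening: -0.1
gripper_force: 0.8
```

Emit:
carry_out:
  plan:
    - {"claw":1,"travel":[0,0,0.015],"dr":[0,0,0]}
    - {"claw":1,"travel":[0,0,0],"dr":[0,0,0]}

```text
t: 7.65
position: [551.8, 68.0, 137.9]
orientation: [0.0, 0.995, -0.101, 0.0]
wrist_force: [-1.4, -0.3, 4.3]
opening: 0.1
gripper_force: 2.0
```

Key 3 is low and firm, so it is the latched one. Now I'll tap key 4.

Emit:
carry_out:
  plan:
    - {"claw":1,"travel":[0,0,-1],"dr":[0,0,0]}
    - {"claw":1,"travel":[0,0.9,-0.225],"dr":[0,0,0]}
    - {"claw":1,"travel":[0,0.8,0],"dr":[0,0,0]}
    - {"claw":1,"travel":[0,0.8,0],"dr":[0,0,0]}
    - {"claw":1,"travel":[0,0,0],"dr":[0,0,0]}
    - {"claw":1,"travel":[0,0,0.5],"dr":[0,0,0]}
    - {"claw":1,"travel":[0,0,0.3],"dr":[0,0,0]}
    - {"claw":1,"travel":[0,0,0.1],"dr":[0,0,0]}
    - {"claw":1,"travel":[0,0,0],"dr":[0,0,0]}

```text
t: 8.55
position: [541.3, 19.0, 143.3]
orientation: [0.001, 0.995, -0.101, -0.001]
wrist_force: [-1.5, 0.1, 2.0]
opening: -0.2
gripper_force: 1.0
```

Emit:
carry_out:
  plan:
    - {"claw":1,"travel":[0,0,0.05],"dr":[0,0,0]}
    - {"claw":1,"travel":[0,0,0],"dr":[0,0,0]}

```text
t: 8.75
position: [541.7, 19.1, 143.1]
orientation: [0.0, 0.995, -0.101, 0.0]
wrist_force: [-1.6, -0.6, 2.6]
opening: 0.0
gripper_force: 1.1
```

Emit:
carry_out:
  plan:
    - {"claw":1,"travel":[0,0,0.05],"dr":[0,0,0]}
    - {"claw":1,"travel":[0,0,0],"dr":[0,0,0]}

```text
t: 8.95
position: [541.8, 19.1, 142.1]
orientation: [-0.0, 0.995, -0.101, 0.0]
wrist_force: [-0.9, -0.4, 3.2]
opening: 0.1
gripper_force: 1.4
```

Emit:
carry_out:
  plan:
    - {"claw":1,"travel":[0,0,-1],"dr":[0,0,0]}
    - {"claw":1,"travel":[0,-0.9,0],"dr":[0,0,0]}
    - {"claw":1,"travel":[0,-0.8,0],"dr":[0,0,0]}
    - {"claw":1,"travel":[0,-0.8,0],"dr":[0,0,0]}
    - {"claw":1,"travel":[0,0,0],"dr":[0,0,0]}
    - {"claw":1,"travel":[0,0,0.7],"dr":[0,0,0]}
    - {"claw":1,"travel":[0,0,0.5],"dr":[0,0,0]}
    - {"claw":1,"travel":[0,0,0],"dr":[0,0,0]}

```text
t: 9.75
position: [551.3, 68.0, 136.5]
orientation: [0.0, 0.995, -0.101, -0.001]
wrist_force: [-3.5, 3.1, 6.7]
opening: -0.1
gripper_force: 3.4
```

Emit:
carry_out:
  plan:
    - {"claw":1,"travel":[0,0,0.1],"dr":[0,0,0]}
    - {"claw":1,"travel":[0,0,0.1],"dr":[0,0,0]}
    - {"claw":1,"travel":[0,0,0.05],"dr":[0,0,0]}
    - {"claw":1,"travel":[0,0,0],"dr":[0,0,0]}
    - {"claw":1,"travel":[0,0,0],"dr":[0,0,0]}

```text
t: 10.25
position: [551.5, 67.8, 134.0]
orientation: [-0.0, 0.995, -0.101, 0.0]
wrist_force: [-5.4, 3.4, 8.8]
opening: -0.2
gripper_force: 4.2
```

Emit:
carry_out:
  plan:
    - {"claw":1,"travel":[0,0,0.05],"dr":[0,0,0]}
    - {"claw":1,"travel":[0,0,0],"dr":[0,0,0]}
    - {"claw":1,"travel":[0,0,0],"dr":[0,0,0]}

```text
t: 10.55
position: [551.5, 67.8, 133.1]
orientation: [-0.0, 0.995, -0.101, 0.0]
wrist_force: [-5.6, 2.0, 9.5]
opening: -0.1
gripper_force: 4.5
```

Emit:
carry_out:
  plan:
    - {"claw":1,"travel":[0,0,0.05],"dr":[0,0,0]}
    - {"claw":1,"travel":[0,0,0],"dr":[0,0,0]}
    - {"claw":1,"travel":[0,0,0],"dr":[0,0,0]}

```text
t: 10.85
position: [551.6, 67.8, 132.7]
orientation: [-0.0, 0.995, -0.101, 0.0]
wrist_force: [-6.8, 3.2, 11.2]
opening: -0.2
gripper_force: 5.9
```

Emit:
carry_out:
  plan:
    - {"claw":1,"travel":[0,0,0.05],"dr":[0,0,0]}
    - {"claw":1,"travel":[0,0,0],"dr":[0,0,0]}
    - {"claw":1,"travel":[0,0,0],"dr":[0,0,0]}
    - {"claw":1,"travel":[0,0,0],"dr":[0,0,0]}
    - {"claw":1,"travel":[0,0,0],"dr":[0,0,0]}

```text
t: 11.35
position: [551.6, 67.8, 132.6]
orientation: [-0.0, 0.995, -0.101, 0.0]
wrist_force: [-9.7, 2.9, 15.7]
opening: 0.4
gripper_force: 8.2
```

Emit:
carry_out:
  plan:
    - {"claw":1,"travel":[0,0,-0.3],"dr":[0,0,0]}
    - {"claw":1,"travel":[0,0,-1],"dr":[0,0,0]}
    - {"claw":1,"travel":[0,0,-1],"dr":[0,0,0]}
    - {"claw":1,"travel":[0,0,-1],"dr":[0,0,0]}
    - {"claw":1,"travel":[-0.5,0,-1],"dr":[0,0,0]}
    - {"claw":1,"travel":[-1,0,-1],"dr":[0,0,0]}
    - {"claw":1,"travel":[-1,0,0],"dr":[0,0,0]}
    - {"claw":1,"travel":[-1,0,0],"dr":[0,0,0]}
    - {"claw":1,"travel":[0,0,0],"dr":[0,0,0]}

```text
t: 12.25
position: [481.7, 81.9, 235.9]
orientation: [-0.0, 0.995, -0.101, 0.0]
wrist_force: [-0.3, -0.1, -0.1]
opening: -0.1
gripper_force: 0.0
```

Run:
```python
from h import *
im=vision.grab_frame("scene");a=cv2.imread("pics/scene0.png")
v=np.hstack([cv2.resize(i[130:230,270:370],None,fx=4,fy=4,interpolation=cv2.INTER_CUBIC) for i in(a,im)])
cv2.imwrite("pics/cmp.png",v); cv2.imwrite("pics/w2.png",vision.grab_frame("wrist"))
```

```text
(no output)
```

View pics/cmp.png

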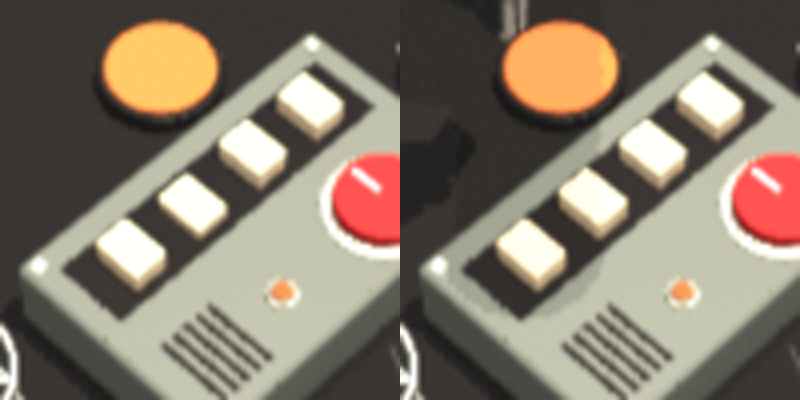

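View pics/w2.png

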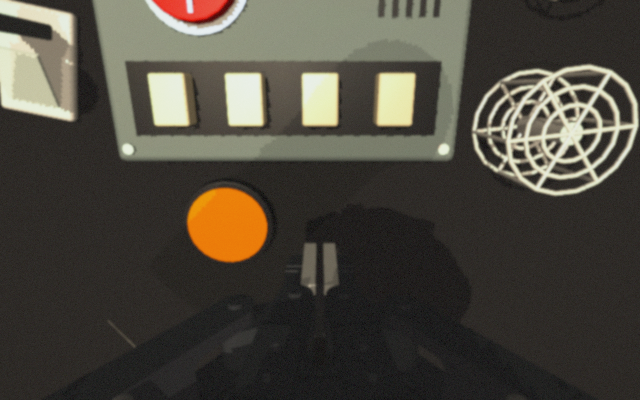

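In the before/after crop, key 3 (crop pixel (592,200)) now stands as tall as the other three. The arm is clear and the bystanders haven't moved.

```bash
python3 -c "
from workcell import ticket
print(ticket.hand_in())"
```

```text
the job is handed in; nothing more can be done
None
```

I tapped all four keys from left to right and found key 3 latched; I pressed it to its stop and it sprang up, so all four keys now stand up, and the job is handed in.

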